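# Walk a shelf post end over end onto the mat

### The arm

A 6-joint arm with a two-finger parallel gripper is mounted at the origin on the work surface. World frame = base frame: x ahead of the robot, y to its left, z up, the work surface at z = 0. Lengths are in m, angles in degrees, forces in N, time in s.
With the tool pointing down it reaches from about 0.325 to 0.85 m from the base axis. Payload 15.5 kg.
Tool frame: the origin (TCP) lies midway between the tips of the shut fingers; the grasp point (between the pads) lies 19 mm behind it; y points along the fingers, x is the direction in which the jaws open and shut, and the axes are right-handed (so a half turn about y gives the same grasp; the last joint's range is limited). The gripper opens to 91 mm and grips with 3 to 60 N. Pads are 32 mm wide; open, the fingers measure 118 mm over their backs; the gripper's body (76 mm by 178 mm) begins 60 mm behind the grasp point.
Start: joints at [-77.836, 28.281, 77.091, -0, 74.628, -5.472], TCP at [0.189, -0.596, 0.214] pointing down, gripper open.
Joint ranges: [-166.48, 166.48], [-47.26, 123.95], [12.59, 153.08], [-70.14, 250.14], [6.76, 159.57], [-176.63, 176.63]. Speed limits (degrees/s): [108.29, 108.29, 147.25, 172.46, 172.46, 172.46].

### API

Orientations are given as a 3x3 rotation matrix whose columns are the frame's x, y, z axes.
In Python, from bench import ctrl gives the robot as it stands. The module is installed in compiled form; this text tells all that it offers. Calls block until the motion is done:
- ctrl.goto(position, orientation): joint-space move of the TCP to a pose.
- ctrl.move_l(position, vel=0.15, ori=None, contact_N=None): straight line of the TCP; ori=None keeps the orientation; vel is the mean speed in m/s. With contact_N (N) it stops when the force on the tool has changed by that much, and returns True; else False.
- ctrl.movej(angles): joint-space move.
- ctrl.command_gripper(opening): opening from 0.0 (shut) to 1.0 (fully open); the grip force is fixed at half the most; returns when the fingers have stopped.
- ctrl.sleep(seconds).
- ctrl.ik(position, orientation): joint angles nearest the present ones, or None.
- ctrl.read_camera(name): name is "scene" or "top" or "wrist"; returns the picture (420x560x3 uint8, blue, green, red); there is no depth.
- ctrl.camera_params(name): a dict with "fx", "fy", "cx", "cy" (pixels), "pose" (4x4, takes a point from camera to world coordinates); the wrist camera has in their place "T_tool_cam" (4x4, takes a point from camera to tool coordinates, whose origin is the TCP and whose axes are the tool frame's). Camera axes: x right, y up, looking along -z (the intrinsics and any distortion apply to the point x, -y, -z); pixel columns grow to the right and rows downward; lengths in m; the calibration is good to about 2 mm. A picture is of the moment at which its call begins: read the wrist's pose just before it. camera_params takes no time and is no camera call.
A pose or a line that the arm cannot do raises ctrl.MotionError and nothing moves.
- ctrl.sign_off(): hands the job in, once; it reports no verdict.
Readings, each from a call of its own:
- ctrl.current_t(): time.
- ctrl.current_q(): joint angles.
- ctrl.current_dq(): joint speeds.
- ctrl.current_effort(): joint torques, N m.
- ctrl.current_tool_pos(): TCP position.
- ctrl.current_eef_rot(): TCP orientation.
- ctrl.current_contact_force(): force on the tool from outside, world axes, zero at the start.
- ctrl.current_wrist_torque(): the same for the moment, N m.
- ctrl.current_grip_width(): opening from 0.0 (shut) to 1.0 (fully open).
Only numpy, scipy, OpenCV 4.12 (cv2) and the standard library are available. Lean on these libraries where they do the work, as an engineer would, in place of code of your own. Each camera call takes 0.05 s, during which the arm holds its last target.

### The job

Bring the shelf post onto the black rubber mat without carrying it: always with one end down on the counter, walk it towards the mat end over end, lifting the end farther from the mat up and over until it lies beyond, then the same again with the other end, so that it lies flat, wholly on the mat and lengthwise along it. Lay it down gently each time, never letting it fall, then let go; leave the other things on the counter where they are.

Things in the scene. Friction and masses are not known exactly. Their poses are not given: they have to be found in the camera images.
- post_mid (a point): Centre of the shelf post: a grey slotted steel bar with black end caps, 180 mm long (its y), 32 mm wide (its x), 44 mm high as it lies at the start (its z, up). 0.3 to 0.5 kg. Its flat ends (32 x 44 mm) let it stand. Lying on the counter, this point is 22 mm up. The post lies along the mat's length (within 0.06 rad and 10 mm), to the robot's left or right of it.
- post_end_a (a point): Centre of the post's end face at its -y end (90 mm from post_mid); same axes as post_mid. The two ends are alike.
- post_end_b (a point): Centre of the post's end face at its +y end (90 mm from post_mid); same axes as post_mid.
- bolt_a (a point): Middle of the cross bolt near end a, 20 mm from that end, half-way up. The bolt's two domed heads (16 mm across) stand out 5 mm on either side of the post (42 mm over both, along x). Pinched lightly by the two heads, the post swings fairly freely about the bolt. Same axes as post_mid.
- bolt_b (a point): Middle of the like cross bolt near end b, 20 mm from that end, half-way up.
- mat_top (a point): Centre of the top of the black rubber mat, fixed to the counter: 120 mm (its x) by 260 mm (its y, along the walk), 3 mm thick, no rim. It starts two steps (448 mm, give or take 15) from post_mid: one full end-over-end step moves the post 180 + 44 = 224 mm and turns it other face up.
- jar: Bystander: white jar, 54 mm across, 85 mm high, standing beyond the walk; origin at its underside.
- syrup: Bystander: amber bottle with a black cap, 52 mm across, 130 mm high, beyond the walk; origin at its underside.
- carton: Bystander: brown carton 45 x 80 mm, 60 mm high, beyond the walk; origin at its underside.
- packet: Bystander: flat white packet 50 x 100 mm, 22 mm high, beyond the walk; origin at its underside.
- driver: Bystander: screwdriver with a grey handle lying across the line of the walk, past its right-hand end; its x axis runs along it to the tip.
- pills: Bystander: small white jar, 42 mm across, 60 mm high, past the left-hand end of the walk; origin at its underside.
- post: The shelf post itself; its origin lies at the centre of its underside as it lies at the start (22 mm below post_mid), same axes. Use post_mid for its position.

How it is judged (in metres and radians):
On the way, in this order (a step that is already met when the one before it is completed fails the run):
1. the post stands on the end nearer the mat (within about 17 degrees of upright), the farther end up (((world y of mat_top above 0 m and angle between post_mid's own y axis and vertical above 2.84 rad) or (world y of mat_top below 0 m and angle between post_mid's own y axis and vertical below 0.3 rad)) and height (world z) of any of post_end_a, post_end_b below 0.03 m), for 0.1 s.
2. it lies flat again, other face up, one step (at least 150 mm) nearer the mat (angle between post_mid's own z axis and vertical above 2.94 rad and distance of post_mid from where it was at the start of the episode above 0.15 m and horizontal distance between post_mid and mat_top below 0.3 m), for 0.1 s.
3. it stands on its other end, the end it stood on before now up (((world y of mat_top above 0 m and angle between post_mid's own y axis and vertical below 0.3 rad) or (world y of mat_top below 0 m and angle between post_mid's own y axis and vertical above 2.84 rad)) and height (world z) of any of post_end_a, post_end_b below 0.03 m), for 0.1 s.
At the end, for the whole second after the job is handed in: After two end-over-end steps the post lies flat, its first face up again (within 0.12 rad), at rest and released, wholly on the mat: the centres of both its end faces within 45 mm of the mat's centre line and within 130 mm of its centre lengthwise (x of post_end_a in the frame of mat_top between -0.045 and 0.045 m and y of post_end_a in the frame of mat_top between -0.13 and 0.13 m and x of post_end_b in the frame of mat_top between -0.045 and 0.045 m and y of post_end_b in the frame of mat_top between -0.13 and 0.13 m and angle between post_mid's own z axis and vertical below 0.12 rad and height (world z) of post_mid below 0.032 m and linear speed of post below 0.02 m/s and angular speed of post below 0.2 rad/s); the robot touches nothing.
It fails at once if the post is carried: both of its ends are clear of the counter (both end centres above 50 mm) (height (world z) of each of post_end_a, post_end_b above 0.05 m).
It fails at once if the post is let fall or flung (turning faster than 5 rad/s) (angular speed of post above 5 rad/s).
It fails at once if a bystander is moved by more than 30 mm (distance of any of jar, syrup, carton, driver, pills, packet from where it was at the start of the episode above 0.03 m).
It also fails if it takes over 64 s, if anything falls off the work surface, if the arm or the gripper's body presses on something with over 40 N, if the wrist force passes 120 N, or if a joint passes its speed limit or range.

## Working session

There is one attempt and no reset: what is moved stays moved. The work goes in short steps, each a Python script; the robot and the scene stay as the last script left them, time stands still between calls to the robot, and variables do not carry over. Pictures are saved under pics/ and viewed, and the job is handed in when it is done.

```bash
mkdir -p pics; ls; python3 - <<'E'
from bench import ctrl
import cv2
for n in("scene","top"):
    cv2.imwrite(f"pics/{n}0.png",ctrl.read_camera(n)); p=ctrl.camera_params(n); print(n,p)
print(ctrl.camera_params("wrist"),ctrl.current_eef_rot(),ctrl.current_t())
E
```

```text
pics
scene {'fx': 511.0449087969873, 'fy': 511.0449087969873, 'cx': 275.51112924928674, 'cy': 213.8269556242301, 'pose': array([[ 0.40502481, -0.74573472,  0.52899398,  1.31116525],
       [ 0.91430004,  0.32831256, -0.2372052 , -0.29251122],
       [ 0.00321679,  0.57973321,  0.81480001,  1.1448867 ],
       [ 0.        ,  0.        ,  0.        ,  1.        ]])}
top {'fx': 395.33183597901746, 'fy': 395.33183597901746, 'cx': 288.3098122425552, 'cy': 213.40483392347565, 'pose': array([[-0.01936665,  0.9967632 , -0.07802602,  0.54062208],
       [-0.99935874, -0.02164961, -0.02852013,  0.00635224],
       [-0.03011705,  0.07742364,  0.9965433 ,  1.03668011],
       [ 0.        ,  0.        ,  0.        ,  1.        ]])}
{'fx': 309.8805931881405, 'fy': 309.8805931881405, 'cx': 285.4282881002455, 'cy': 208.18027975094003, 'T_tool_cam': array([[ 9.99999945e-01, -2.92998194e-04, -1.56963015e-04,
         1.37088278e-03],
       [-6.78158407e-05,  2.82445934e-01, -9.59283217e-01,
        -1.70315236e-01],
       [ 3.25401815e-04,  9.59283174e-01,  2.82445899e-01,
         7.93326218e-02],
       [ 0.00000000e+00,  0.00000000e+00,  0.00000000e+00,
         1.00000000e+00]])} [[ 3.02993814e-01 -2.20953690e-04  9.52992497e-01]
 [-9.52991945e-01  1.03085670e-03  3.02993878e-01]
 [-1.04934632e-03 -9.99999444e-01  1.01776119e-04]] 0.1
```

```bash
sleep 1
```

```text
(no output)
```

View pics/scene0.png

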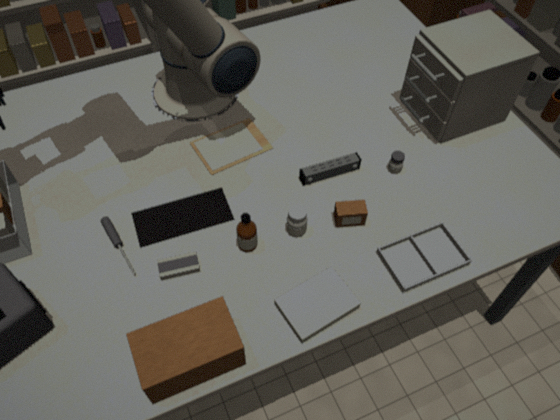

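View pics/top0.png

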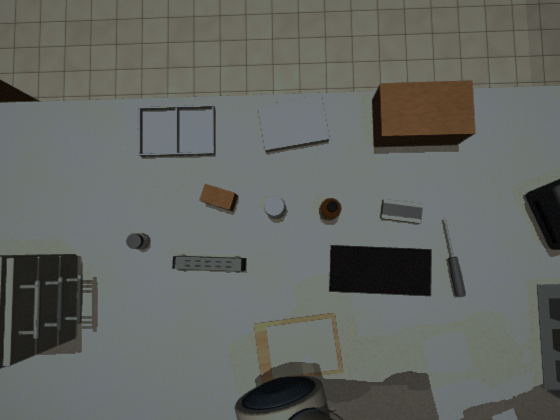

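The top view shows the post at about (209,264), the mat at (381,270), and the bystanders in a row farther out at v≈200. The driver is past the mat at (455,260). The walk therefore goes from +y to -y. Next I'll measure these positions.

```bash
cat > h.py <<'E'
from bench import ctrl
import cv2, numpy as np
def ray(n,u,v):
    p=ctrl.camera_params(n); T=p["pose"]
    d=T[:3,:3]@np.array([(u-p["cx"])/p["fx"],-(v-p["cy"])/p["fy"],-1.]); return T[:3,3],d
def pt(n,u,v,z):
    o,d=ray(n,u,v); return o+d*(z-o[2])/d[2]
def proj(n,X):
    p=ctrl.camera_params(n); T=p["pose"]; c=T[:3,:3].T@(np.array(X)-T[:3,3])
    return p["cx"]+p["fx"]*c[0]/-c[2], p["cy"]+p["fy"]*(-c[1])/-c[2]
E
python3 - <<'E'
from h import *
im=cv2.imread("pics/top0.png")
g=cv2.cvtColor(im,cv2.COLOR_BGR2GRAY)
a=cv2.resize(im[235:295,160:260],None,fx=7,fy=7,interpolation=cv2.INTER_CUBIC); cv2.imwrite("pics/pz.png",cv2.convertScaleAbs(a,alpha=1.5))
m=np.zeros_like(g); m[235:305,320:440]=(g[235:305,320:440]<50)*255
c=max(cv2.findContours(m,0,2)[0],key=cv2.contourArea); r=cv2.minAreaRect(c); b=cv2.boxPoints(r)
P=np.array([pt("top",*(q+0.0),.003) for q in b]); print(r,"\n",P.round(4),P.mean(0))
for nm,(u,v),z in [("jar",(274,207),.085),("syrup",(332,207),.13),("carton",(218,196),.06),("packet",(401,211),.022),("pills",(140,241),.06),("drv",(457,292),.02),("drvtip",(446,222),.01)]: print(nm,pt("top",u,v,z).round(3))
s=cv2.imread("pics/scene0.png"); cv2.imwrite("pics/sz.png",cv2.convertScaleAbs(cv2.resize(s[140:200,285:385],None,fx=7,fy=7,interpolation=cv2.INTER_CUBIC),alpha=1.5))
E
```

```text
((380.0840148925781, 269.982666015625), (101.74504089355469, 46.33479690551758), 2.385944128036499) 
 [[ 0.4188 -0.0632  0.003 ]
 [ 0.5376 -0.0715  0.003 ]
 [ 0.5216 -0.3324  0.003 ]
 [ 0.404  -0.322   0.003 ]] [ 0.47049413 -0.19726179  0.003     ]
jar [0.631 0.068 0.085]
syrup [ 0.624 -0.068  0.13 ]
carton [0.665 0.209 0.06 ]
packet [ 0.62  -0.253  0.022]
pills [0.556 0.406 0.06 ]
drv [ 0.413 -0.384  0.02 ]
drvtip [ 0.59  -0.369  0.01 ]
```

View pics/pz.png

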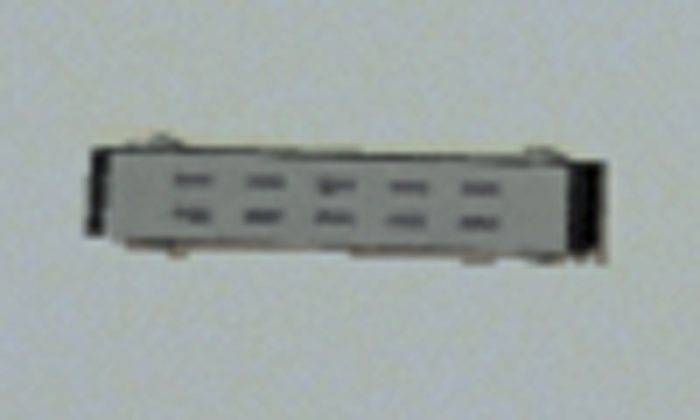

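View pics/sz.png

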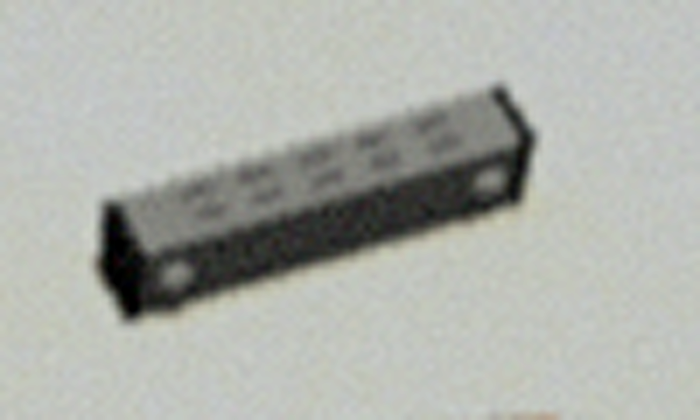

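```bash
python3 - <<'E'
from h import *
z=lambda x,y,u0,v0:(u0+(x+.5)/7-.5,v0+(y+.5)/7-.5)
print("top face corners")
for q in [(92,148),(88,235),(584,160),(582,255)]: print(pt("top",*z(*q,160,235),.044).round(4))
print("heads top"); 
for q in [(163,142),(542,153)]: print(pt("top",*z(*q,160,235),.022).round(4))
print("heads scene")
for q in [(490,181),(177,272)]: print(pt("scene",*z(*q,285,140),.022).round(4))
print("scene top corners: ")
for q in [(108,200),(150,250),(500,88),(533,137)]: print(pt("scene",*z(*q,285,140),.044).round(4))
# mat in scene
s=cv2.imread("pics/scene0.png");g=cv2.cvtColor(s,6);m=np.zeros_like(g);m[180:250,125:238]=(g[180:250,125:238]<45)*255
c=max(cv2.findContours(m,0,2)[0],key=cv2.contourArea);a=cv2.approxPolyDP(c,6,True)[:,0]
P=np.array([pt("scene",*q,.003) for q in a]);print(a,P.round(4),P.mean(0))
E
```

```text
top face corners
[0.5177 0.3283 0.044 ]
[0.4866 0.3297 0.044 ]
[0.5101 0.1505 0.044 ]
[0.4764 0.1516 0.044 ]
heads top
[0.5189 0.3091 0.022 ]
[0.5123 0.1691 0.022 ]
heads scene
[0.5172 0.3134 0.022 ]
[0.5087 0.1735 0.022 ]
scene top corners: 
[0.4795 0.1554 0.044 ]
[0.5099 0.1595 0.044 ]
[0.49   0.3299 0.044 ]
[0.519  0.3291 0.044 ]
[[221 189]
 [133 213]
 [140 245]
 [232 219]] [[ 0.4284 -0.0667  0.003 ]
 [ 0.4098 -0.3167  0.003 ]
 [ 0.5183 -0.3264  0.003 ]
 [ 0.5379 -0.0755  0.003 ]] [ 0.47358553 -0.1963076   0.003     ]
```

Post centre is about (0.4985, 0.2405) with its axis about 0.05 rad off y. Mat centre is about (0.472, -0.197), and both views agree to a few mm. I'll write the step routine and check that the arm can reach all of it.

```bash
cat >> h.py <<'E'
from scipy.spatial.transform import Rotation as Ro
Z=np.array([0,0,1.]); DEP=0.016
def frame(ang):  # ang: post dir u=(sin,cos)
    u=np.array([np.sin(ang),np.cos(ang),0]); e=np.array([u[1],-u[0],0]); return u,e
def tilt(th): return np.interp(th,[0,60,120,180],[0,-30,30,0])
def pose(bolt,e,u,phi):
    R0=np.column_stack([e,-Z,u]); R=Ro.from_rotvec(e*np.radians(phi)).as_matrix()@R0
    return bolt+DEP*R[:,1],R
def bolt_at(th,mid,u,z1=0.,z2=0.):
    # mid: start centre (xy) ; th 0..180 ; pivot heights z1 (first half), z2 (second)
    t=np.radians(th); m=np.array([mid[0],mid[1],0.])
    if th<=90: P=m-.09*u+Z*z1; a=(160,22)
    else: P=m-.134*u+Z*z2; t-=np.pi/2; a=(22,160)
    r=(a[0]*np.cos(t)-a[1]*np.sin(t), a[0]*np.sin(t)+a[1]*np.cos(t))
    return P+(r[0]*u+r[1]*Z)/1000
def snap(nm):
    for n in("scene","top"):
        cv2.imwrite(f"pics/{nm}_{n}.png",ctrl.read_camera(n))
E
python3 - <<'E'
from h import *
for mid,a in [((.4985,.2405),.052),((.4985-.0116,.0168),.055)]:
    u,e=frame(a)
    for th in range(0,181,15):
        p,R=pose(bolt_at(th,mid,u),e,u,tilt(th)); q=ctrl.ik(p,R); print(th,p.round(3),None if q is None else np.round(q,0))
E
```

```text
0 [0.502 0.31  0.006] [26. 41. 93. -0. 47. 29.]
15 [0.501 0.297 0.047] [29. 39. 89. -8. 57. 36.]
30 [0.5   0.274 0.084] [ 30.  37.  86. -14.  66.  40.]
45 [0.499 0.242 0.114] [ 31.  37.  84. -19.  74.  42.]
60 [0.497 0.203 0.136] [ 31.  37.  83. -25.  79.  43.]
75 [0.495 0.167 0.145] [ 21.  29.  92. -15.  67.  31.]
90 [0.493 0.129 0.144] [ 8. 24. 98. -0. 58. 11.]
105 [0.491 0.091 0.145] [ -7.  23. 102.  18.  57. -14.]
120 [0.489 0.054 0.136] [-21.  28. 103.  32.  63. -37.]
135 [0.487 0.015 0.114] [-21.  28. 103.  25.  58. -33.]
150 [ 0.485 -0.017  0.084] [-20.  30. 104.  18.  52. -29.]
165 [ 0.484 -0.04   0.047] [-17.  32. 106.  10.  44. -22.]
180 [ 0.483 -0.053  0.006] [-13.  36. 108.  -0.  36. -10.]
0 [0.491 0.087 0.006] [  3.  37. 106.  -0.  37.   6.]
15 [0.49  0.073 0.047] [  7.  33. 104. -10.  45.  18.]
30 [0.489 0.05  0.084] [  9.  31. 102. -19.  53.  24.]
45 [0.487 0.018 0.114] [ 11.  29. 100. -26.  59.  29.]
60 [ 0.485 -0.02   0.136] [ 11.  29. 100. -33.  63.  33.]
75 [ 0.483 -0.057  0.145] [ -3.  24. 102. -18.  56.  10.]
90 [ 0.481 -0.095  0.144] [-18.  23. 101.  -0.  57. -15.]
105 [ 0.479 -0.133  0.145] [-32.  26.  97.  14.  65. -36.]
120 [ 0.477 -0.17   0.136] [-42.  33.  91.  23.  77. -49.]
135 [ 0.475 -0.208  0.114] [-42.  33.  91.  18.  71. -47.]
150 [ 0.473 -0.24   0.084] [-41.  34.  93.  13.  63. -45.]
165 [ 0.471 -0.264  0.047] [-40.  36.  96.   8.  53. -41.]
180 [ 0.471 -0.277  0.006] [-37.  39.  99.  -0.  42. -34.]
```

```bash
python3 - <<'E'
from h import *
u,e=frame(.052); b=bolt_at(0,(.4985,.2405),u)
p,R=pose(b,e,u,0)
ctrl.goto(p+Z*.2,R); ctrl.move_l(p+Z*.04,vel=.2)
snap("g0"); cv2.imwrite("pics/g0_w.png",ctrl.read_camera("wrist"))
print(ctrl.current_t(),ctrl.current_tool_pos(),ctrl.current_contact_force(),ctrl.current_grip_width())
E
```

```text
4.5417 [0.50280006 0.31072046 0.04716082] [-0.44961572  0.22214348  0.15203336] 0.9995491474500326
```

View pics/g0_w.png

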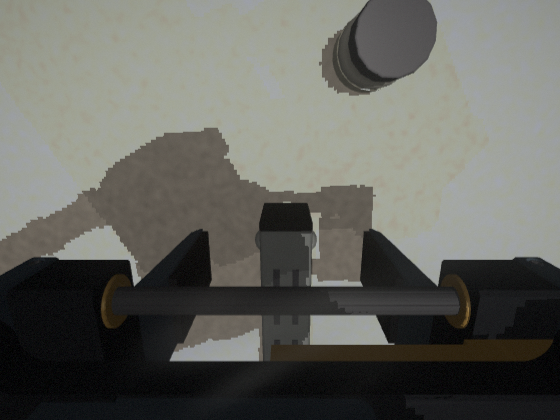

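View pics/g0_scene.png

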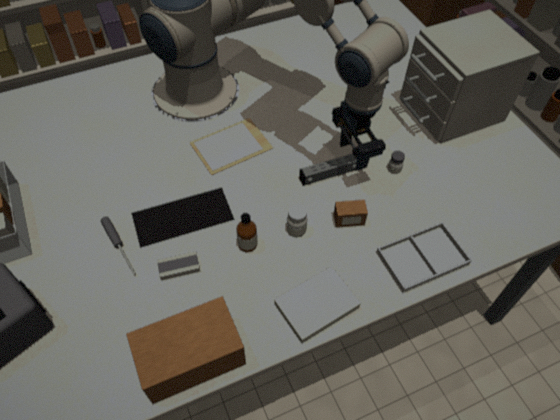

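The wrist view shows the bolt heads at about (258,240) and (314,240), between the open jaws. I'll check the bolt's position from this view.

```bash
cat >> h.py <<'E'
def wpt(u_,v_,z):
    p=ctrl.camera_params("wrist"); T=np.eye(4); T[:3,:3]=ctrl.current_eef_rot(); T[:3,3]=ctrl.current_tool_pos(); T=T@p["T_tool_cam"]
    d=T[:3,:3]@np.array([(u_-p["cx"])/p["fx"],-(v_-p["cy"])/p["fy"],-1.]); o=T[:3,3]; return o+d*(z-o[2])/d[2]
E
python3 - <<'E'
from h import *
for q in [(258,240),(314,240)]: print(wpt(*q,.022).round(4))
for q in [(263,205),(309,205),(260,230),(312,230)]: print(wpt(*q,.044).round(4), wpt(*q,0).round(4))
im=cv2.imread("pics/g0_w.png"); cv2.imwrite("pics/g0_wz.png",cv2.resize(im[190:290,230:340],None,fx=6,fy=6))
E
```

```text
[0.4839 0.3103 0.022 ]
[0.5218 0.3083 0.022 ]
[0.491  0.3408 0.044 ] [0.4871 0.3286 0.    ]
[0.5177 0.3394 0.044 ] [0.5207 0.3268 0.    ]
[0.4881 0.3255 0.044 ] [0.4835 0.3093 0.    ]
[0.519  0.3239 0.044 ] [0.5223 0.3073 0.    ]
```

View pics/g0_wz.png

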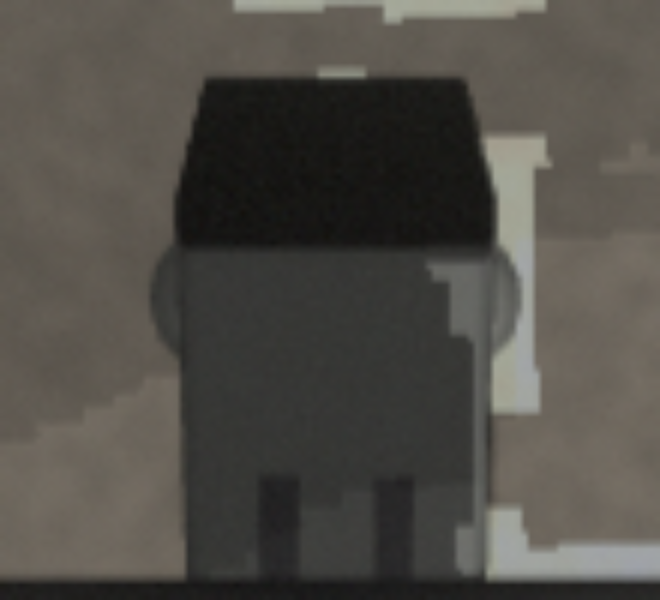

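```bash
python3 - <<'E'
from h import *
u,e=frame(.052); mid=(.4990,.2397); 
p,R=pose(bolt_at(0,mid,u),e,u,0)
print(ctrl.move_l(p,vel=.08,ori=R,contact_N=8), ctrl.current_tool_pos(),ctrl.current_contact_force())
ctrl.command_gripper(0.44); print(ctrl.current_grip_width()*91)
f0=ctrl.current_contact_force();print(f0,ctrl.current_t())
if ctrl.current_grip_width()*91<43:
  p,R=pose(bolt_at(8,mid,u),e,u,tilt(8)); ctrl.move_l(p,vel=.05,ori=R)
  print(ctrl.current_grip_width()*91,ctrl.current_contact_force(),ctrl.current_wrist_torque(),ctrl.current_t())
snap("l1"); a=cv2.imread("pics/l1_scene.png"); cv2.imwrite("pics/l1z.png",cv2.resize(a[90:210,270:430],None,fx=5,fy=5))
E
```

```text
False [0.50265587 0.30961722 0.00590954] [-0.15810602 -0.36854475  0.48154343]
40.53511489932079
[ 0.81429051 -0.20240824  0.55504743] 6.075
40.096418717847 [ 0.24743434 -0.24578213 -2.74510822] [ 0.27414402 -0.14052877 -0.03995111] 6.6833
```

View pics/l1z.png

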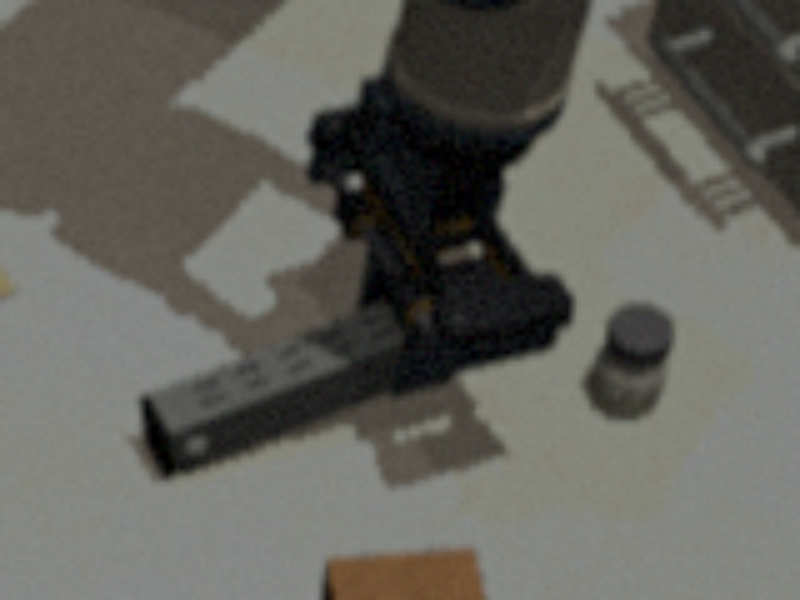

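```bash
python3 - <<'E'
from h import *
u,e=frame(.052);m=np.array([.4990,.2397,0]);
for nm,th in(("8",8),("4",4),("0",0)):
    # near bolt head front: relative to pivot
    t=np.radians(th); P=m-.09*u; r=(20*np.cos(t)-22*np.sin(t),20*np.sin(t)+22*np.cos(t))
    print(th,proj("scene",P+(r[0]*u+r[1]*Z)/1000+.021*e))
# unrotated and lifted 22mm
print("lifted",proj("scene",m-.07*u+.044*Z+.021*e), "seen",270+193.5/5-.5,90+447.5/5-.5)
E
```

```text
8 (np.float64(308.51102776728925), np.float64(180.60954350728855))
4 (np.float64(309.03209841509766), np.float64(180.72139379539237))
0 (np.float64(309.52067903996556), np.float64(180.8672161991973))
lifted (np.float64(309.97328479596075), np.float64(175.88513992268432)) seen 308.2 179.0
```

The near bolt head at (308,179) moved the way a pivoting post should, so its near end is still down. The post swings in the grip, so I'll carry on lifting.

```bash
cat >> h.py <<'E'
def run(ths,mid,u,e,vel,z1=0,z2=0):
    for th in ths:
        p,R=pose(bolt_at(th,mid,u,z1,z2),e,u,tilt(th)); ctrl.move_l(p,vel=vel,ori=R)
        print(th,"t%.2f w%.1f"%(ctrl.current_t(),ctrl.current_grip_width()*91),ctrl.current_contact_force().round(1),ctrl.current_wrist_torque().round(2))
def zoom(nm,x0,x1,y0,y1,k,n="scene"):
    a=ctrl.read_camera(n); cv2.imwrite(f"pics/{nm}.png",cv2.resize(a[y0:y1,x0:x1],None,fx=k,fy=k))
E
python3 - <<'E'
from h import *
u,e=frame(.052); mid=(.4990,.2397)
run([20,32],mid,u,e,.06)
zoom("l2",250,410,80,200,5)
E
```

```text
20 t7.51 w39.6 [ 0.2  0.7 -3. ] [ 0.41 -0.18  0.01]
32 t8.24 w40.1 [ 0.1  1.7 -1.2] [ 0.54 -0.11 -0.  ]
```

View pics/l2.png

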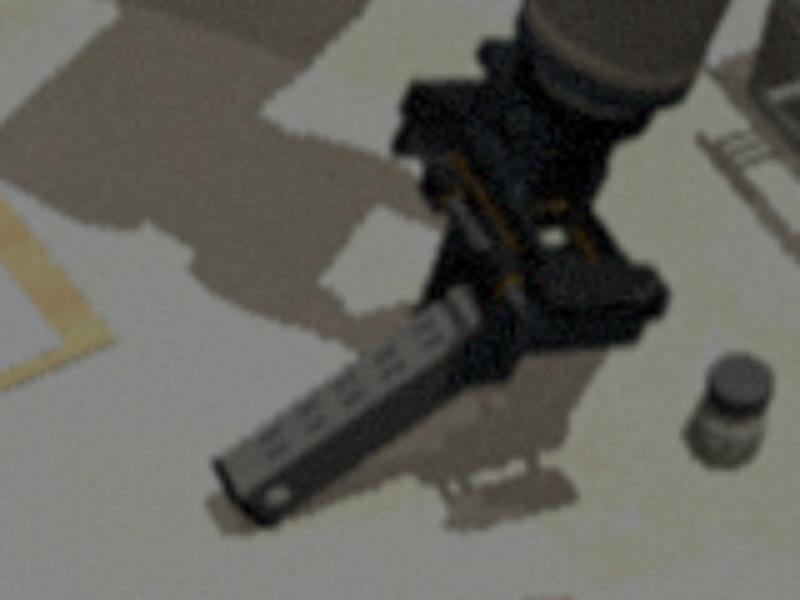

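The post is tilting about 30° with its lower end down, as planned. On to upright.

```bash
python3 - <<'E'
from h import *
u,e=frame(.052); mid=(.4990,.2397)
run([46,60],mid,u,e,.06)
zoom("l3",250,410,60,180,5)
E
```

```text
46 t9.12 w40.2 [ 0.5 -0.5 -3.2] [ 0.49 -0.11  0.  ]
60 t9.97 w39.9 [0.9 2.6 1.9] [ 0.55 -0.25  0.11]
```

View pics/l3.png

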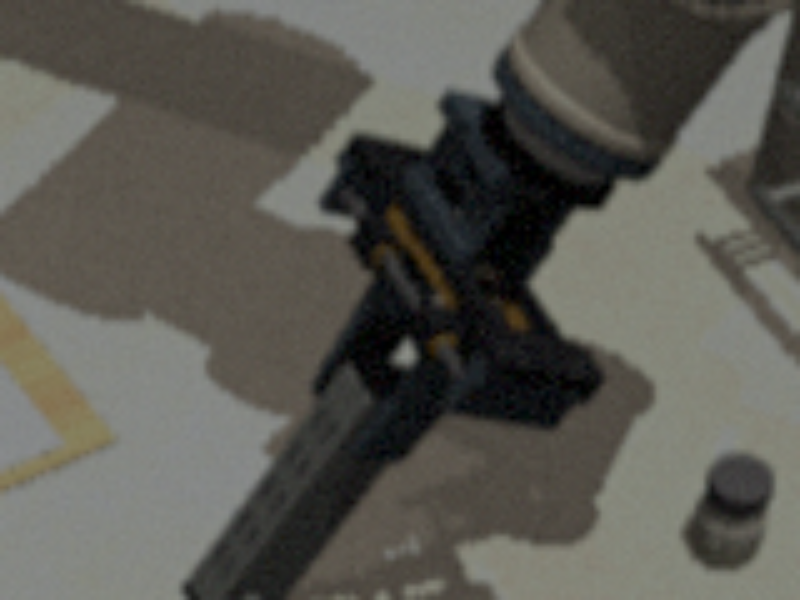

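```bash
python3 - <<'E'
from h import *
u,e=frame(.052); mid=(.4990,.2397)
run([75,90],mid,u,e,.05)
ctrl.sleep(.2)
zoom("l4",220,380,70,190,5); zoom("l4t",160,320,200,320,5,"top")
E
```

```text
75 t10.93 w40.2 [0.8 1.6 5.4] [ 0.09 -0.15  0.01]
90 t11.83 w40.1 [ 0.2 -1.3 10.6] [-0.2  -0.34  0.02]
```

View pics/l4.png

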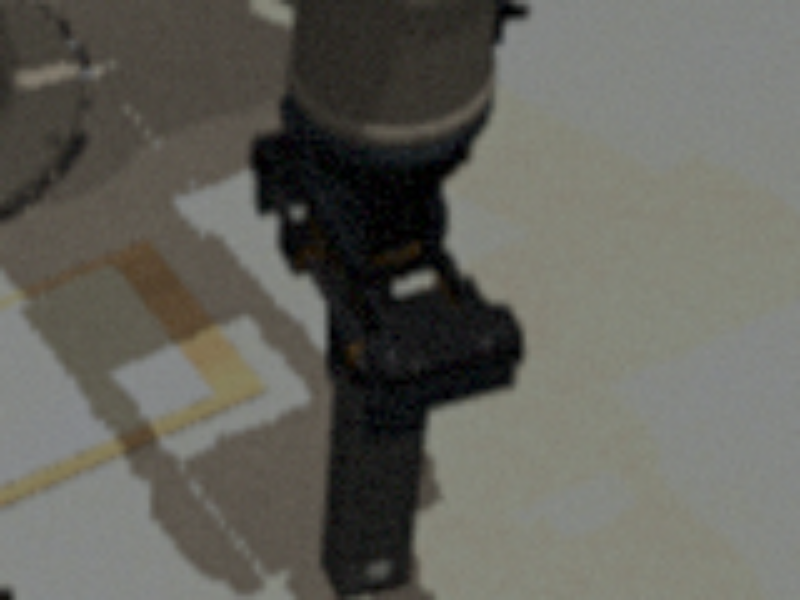

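View pics/l4t.png

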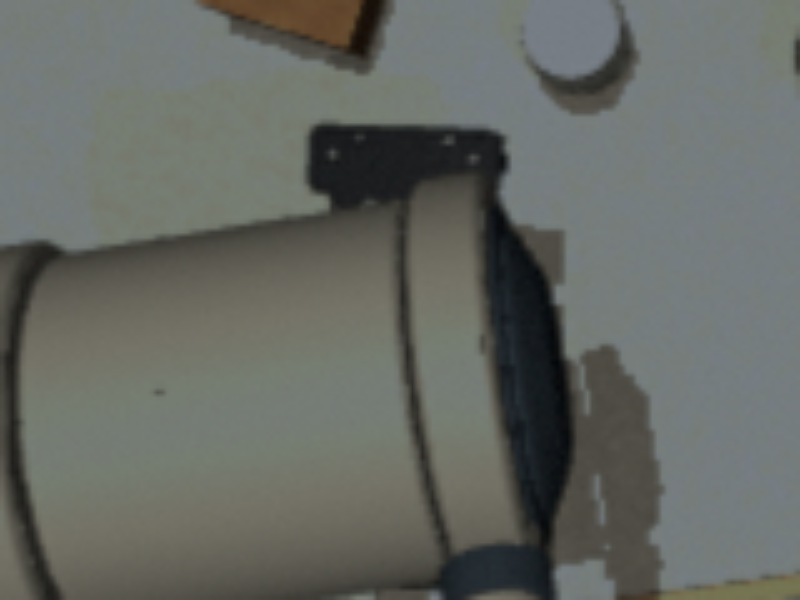

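The post looks upright. I'll compare its lower bolt, at about (295.2,183.6), with the prediction.

```bash
python3 - <<'E'
from h import *
u,e=frame(.052); m=np.array([.4990,.2397,0])
for d in(0,5,10):
    # lag d deg: rocking about +u corner? compute relative to actual bolt held
    b=bolt_at(90,m,u); t=np.radians(d); q=b-.14*(Z*np.cos(t)+u*np.sin(t)*1)+.021*e; q2=b-.14*(Z*np.cos(t)-u*np.sin(t))+.021*e
    print(d,proj("scene",q),proj("scene",q2))
print(ctrl.current_tool_pos(),pose(b,e,u,0)[0])
zoom("l5",265,325,150,200,12)
E
```

```text
0 (np.float64(295.74146142940845), np.float64(185.43152448642607)) (np.float64(295.74146142940845), np.float64(185.43152448642607))
5 (np.float64(291.7240758780854), np.float64(186.518957495758)) (np.float64(299.7580040701693), np.float64(184.1115744966635))
10 (np.float64(287.7293137713014), np.float64(187.3660666692966)) (np.float64(303.75051500748947), np.float64(182.56775329703436))
[0.49397639 0.12848399 0.14426243] [0.49317862 0.12785139 0.144     ]
```

View pics/l5.png

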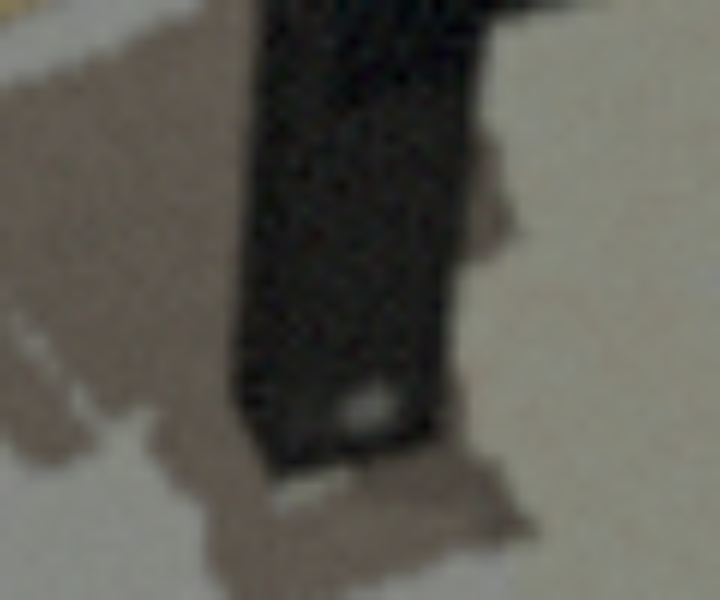

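The lower bolt at (295.5,183.5) is within about 1° of upright, so step 1 is met. Now I'll go over and down, checking at 120°.

```bash
python3 - <<'E'
from h import *
u,e=frame(.052); mid=(.4990,.2397)
run([105,120],mid,u,e,.05)
zoom("l6",200,360,90,210,5)
E
```

```text
105 t13.09 w40.3 [ 1.4  0.1 -3.7] [-0.23 -0.22 -0.02]
120 t14.00 w39.9 [ 0.1 -0.   1.7] [-0.35 -0.01  0.02]
```

View pics/l6.png

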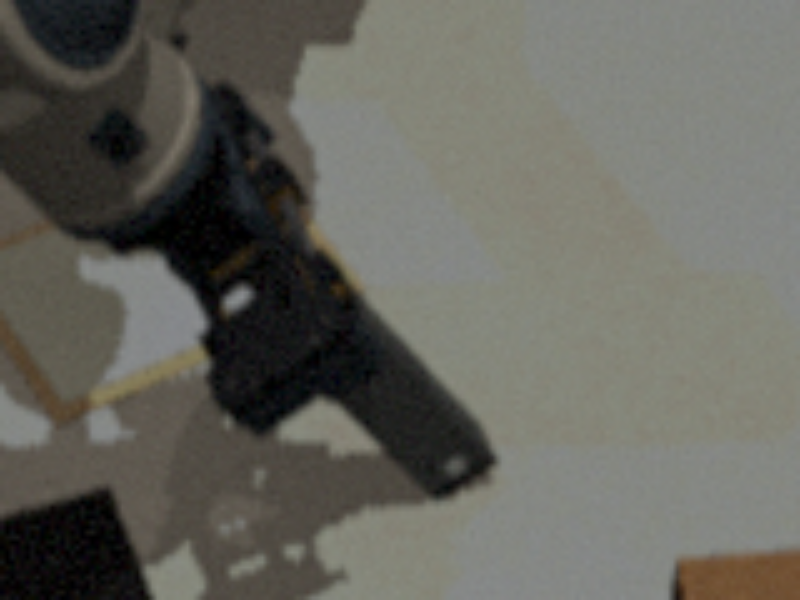

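It leans over by about 30° with its lower end on the counter. Continuing down slowly.

```bash
python3 - <<'E'
from h import *
u,e=frame(.052); mid=(.4990,.2397)
run([132,144,156],mid,u,e,.06)
zoom("l7",180,340,110,230,5)
E
```

```text
132 t14.79 w40.5 [ 0.4 -4.8  6.7] [-0.53 -0.22 -0.  ]
144 t15.53 w39.8 [ 0.6 -0.3 -1.9] [-0.28 -0.15 -0.01]
156 t16.27 w40.4 [ 0.4  0.2 -2.5] [-0.13 -0.08 -0.02]
```

View pics/l7.png

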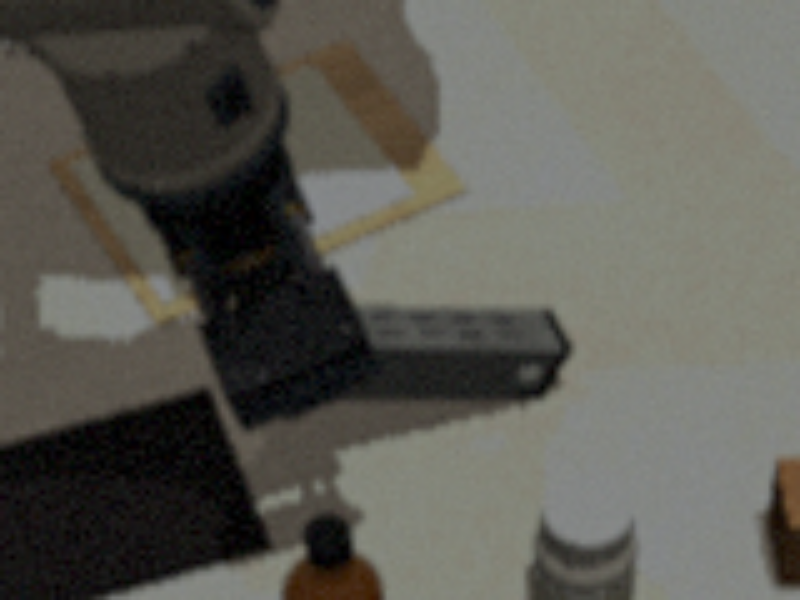

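```bash
python3 - <<'E'
from h import *
u,e=frame(.052); mid=(.4990,.2397)
run([167,176],mid,u,e,.06)
p,R=pose(bolt_at(180,mid,u)-Z*.001,e,u,0); print(ctrl.move_l(p,vel=.03,ori=R),ctrl.current_contact_force())
ctrl.command_gripper(.8); 
ctrl.move_l(p+Z*.15,vel=.2)
u2=p+np.array([0,.14,0.2])
ctrl.move_l(p+Z*.15+.14*u,vel=.25)
print(ctrl.current_t(),ctrl.current_tool_pos())
snap("m1"); cv2.imwrite("pics/m1_w.png",ctrl.read_camera("wrist"))
E
```

```text
167 t17.00 w39.9 [-0.3  0.9 -2.7] [ 0.06 -0.12 -0.03]
176 t17.58 w40.1 [ 0.3  0.9 -2. ] [ 0.16 -0.16  0.01]
False [-0.99860093 -1.36012055 10.95904231]
20.4167 [0.49052816 0.08569907 0.15424132]
```

View pics/m1_w.png

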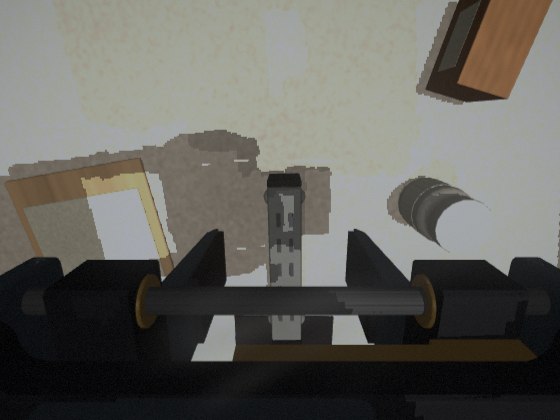

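View pics/m1_scene.png

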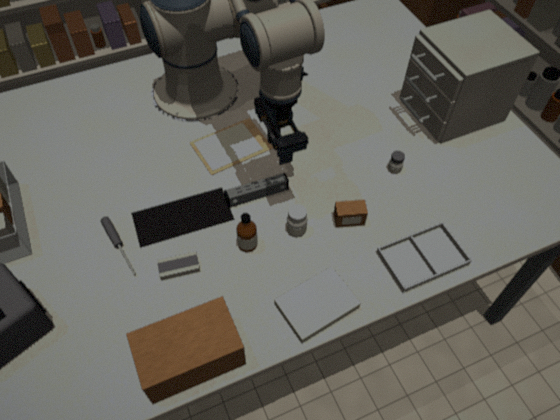

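View pics/m1_top.png

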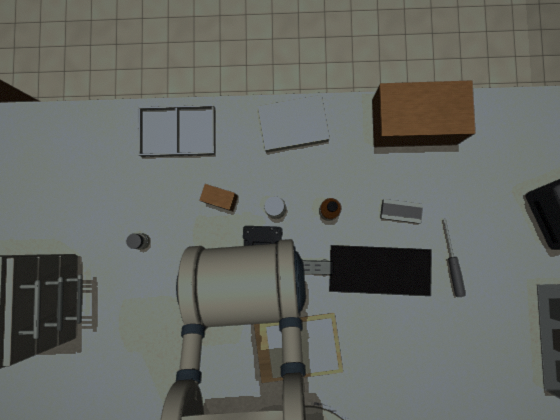

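The post lies flat next to the mat. Its free end is in the wrist view, with bolt heads at about (267,197) and (303,197). I'll measure it for the second step.

```bash
python3 - <<'E'
from h import *
im=cv2.imread("pics/m1_w.png"); cv2.imwrite("pics/m1_wz.png",cv2.convertScaleAbs(cv2.resize(im[160:350,220:350],None,fx=3.15,fy=3.15),alpha=1.5))
for q in [(267,197),(303,197)]: print("head",wpt(*q,.022).round(4))
for q in [(268,186),(302,186),(273,340),(300,340)]: print("topface",wpt(*q,.044).round(4))
print("botEnd",wpt(285,174,0).round(4), wpt(285,322,.025).round(4))
a=cv2.imread("pics/m1_top.png"); cv2.imwrite("pics/m1_tz.png",cv2.convertScaleAbs(cv2.resize(a[240:300,290:390],None,fx=7,fy=7),alpha=1.6))
E
```

```text
head [0.4721 0.0869 0.022 ]
head [0.5084 0.085  0.022 ]
topface [0.4754 0.1029 0.044 ]
topface [0.5068 0.1012 0.044 ]
topface [ 0.4691 -0.0671  0.044 ]
topface [ 0.4982 -0.0687  0.044 ]
botEnd [0.4912 0.1054 0.    ] [ 0.4825 -0.0592  0.025 ]
```

View pics/m1_wz.png

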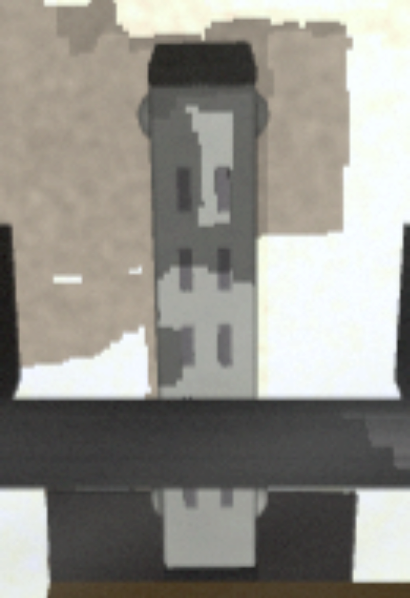

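View pics/m1_tz.png

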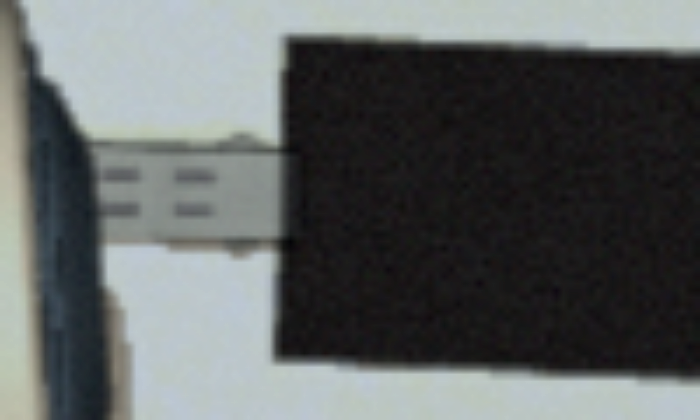

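The post is at about (0.4865, 0.0155), as predicted, and its near end overlaps the mat edge by about 7 mm. The second step should end near (0.475, -0.208), which is within margin. Gripping and lifting again.

```bash
python3 - <<'E'
from h import *
u,e=frame(.053); mid=(.4868,.0157)
p,R=pose(bolt_at(0,mid,u),e,u,0)
print(p)
ctrl.move_l(p+Z*.06,vel=.2,ori=R)
print(ctrl.move_l(p,vel=.08,ori=R,contact_N=8), ctrl.current_tool_pos())
ctrl.command_gripper(0.44); w=ctrl.current_grip_width()*91; print(w)
assert 38<w<43
run([8,20],mid,u,e,.06,.002,.003); run([32,46,60],mid,u,e,.06,.003,.003)
zoom("n1",200,360,80,200,5)
E
```

```text
[0.49050826 0.08560171 0.006     ]
False [0.49075745 0.08559236 0.00636684]
40.03274567122378
8 t23.28 w39.8 [ 0.2  0.1 -2.4] [ 0.25 -0.14  0.05]
20 t24.01 w40.1 [-0.1  1.9 -1.7] [ 0.36 -0.15  0.03]
32 t24.76 w40.1 [-0.2  1.4 -2. ] [ 0.55 -0.16  0.01]
46 t25.59 w40.2 [-0.2  1.  -2.4] [ 0.54 -0.17  0.  ]
60 t26.43 w40.3 [ 1.1  2.6 -0. ] [ 0.51 -0.31  0.05]
```

View pics/n1.png

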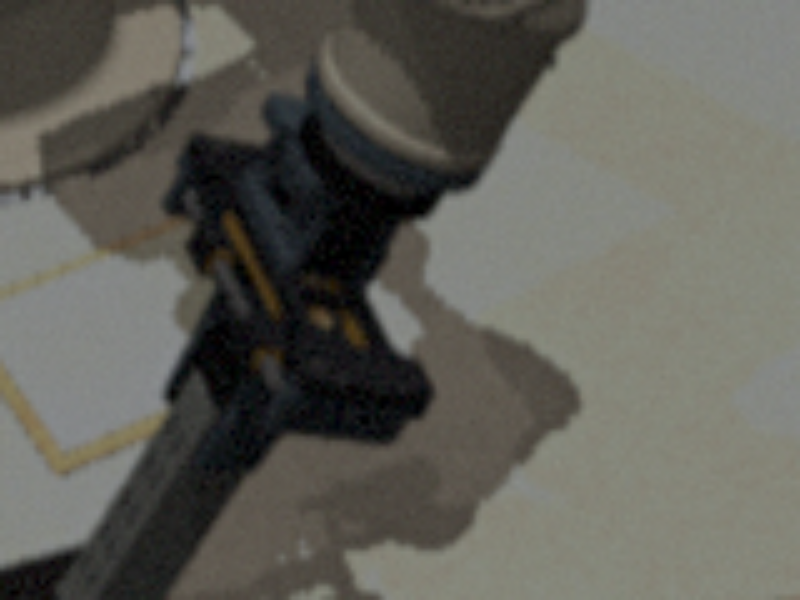

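It is tracking as the first step did. Now to upright, then check.

```bash
python3 - <<'E'
from h import *
u,e=frame(.053); mid=(.4868,.0157)
run([75,90],mid,u,e,.05,.003,.003)
ctrl.sleep(.25)
zoom("n2",150,310,110,230,5)
m=np.array([*mid,0]);b=bolt_at(90,m,u,.003)
for d in(-5,0,5):
    t=np.radians(d);print(d,proj("scene",b-.14*(Z*np.cos(t)+u*np.sin(t))+.021*e))
E
```

```text
75 t27.39 w39.9 [0.2 0.5 4.4] [ 0.17 -0.32  0.05]
90 t28.30 w40.2 [ 2.5 -1.1  9.3] [-0.18 -0.54 -0.04]
-5 (np.float64(223.5199302023576), np.float64(206.0800394672348))
0 (np.float64(219.24365425183603), np.float64(207.47680266652264))
5 (np.float64(214.917657373639), np.float64(208.6468985189921))
```

View pics/n2.png

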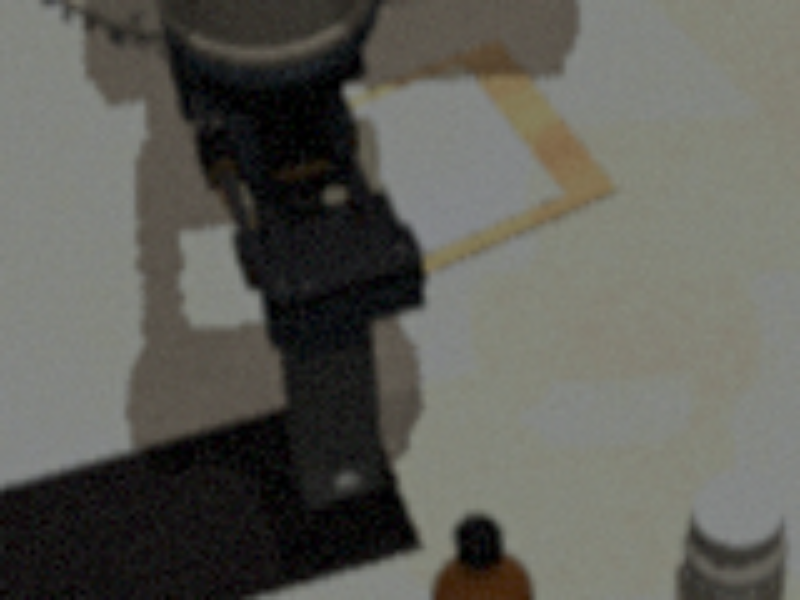

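The lower bolt is at (219.4,205.6) against a predicted 219.2, so the post is upright on the mat. Lowering it.

```bash
python3 - <<'E'
from h import *
u,e=frame(.053); mid=(.4868,.0157)
run([105,120],mid,u,e,.05,.003,.003); run([132,144,156],mid,u,e,.06,.003,.003)
zoom("n3",110,270,120,240,5)
E
```

```text
105 t29.51 w40.2 [-0.9 -0.4 -4.3] [-0.29 -0.11  0.04]
120 t30.42 w40.1 [-0.8 -6.  17. ] [ 0.41 -0.03  0.06]
132 t31.16 w40.4 [-0.4 -9.7 15.2] [-0.53 -0.14  0.02]
144 t31.90 w40.1 [ 0.3 -1.5  0.3] [-0.53 -0.28 -0.14]
156 t32.63 w40.5 [ 0.1  1.6 -3.1] [-0.09 -0.08  0.03]
```

View pics/n3.png

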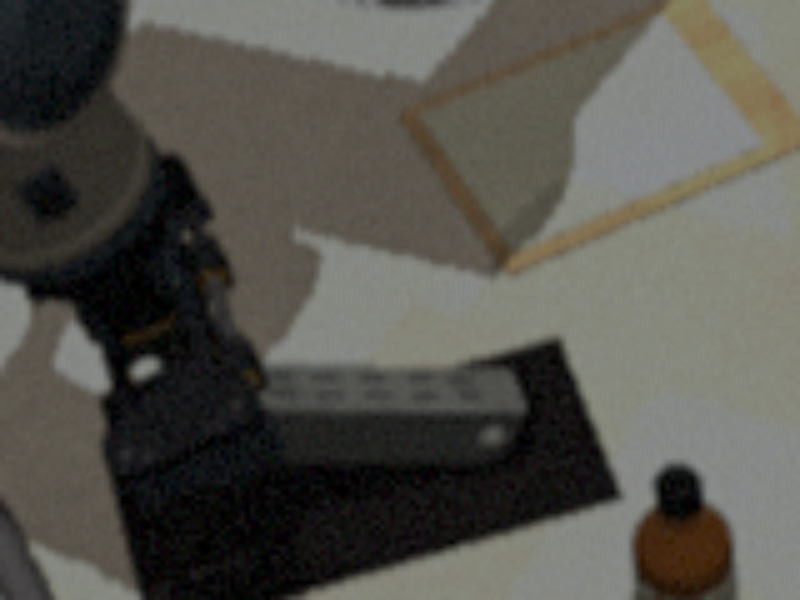

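The post is fully on the mat and nearly flat. I'll finish laying it down, let go and check.

```bash
python3 - <<'E'
from h import *
u,e=frame(.053); mid=(.4868,.0157)
run([167,176],mid,u,e,.06,.003,.003)
p,R=pose(bolt_at(180,mid,u,.003,.003)-Z*.0005,e,u,0); print(ctrl.move_l(p,vel=.03,ori=R),ctrl.current_contact_force())
ctrl.command_gripper(.8)
ctrl.move_l(p+Z*.2,vel=.2); ctrl.move_l(p+Z*.2+.14*u,vel=.25)
cv2.imwrite("pics/f_w.png",ctrl.read_camera("wrist")); zoom("f_s",100,300,130,280,4); print(ctrl.current_tool_pos())
q=ctrl.current_q(); q[0]+=80; ctrl.movej(q)
snap("f"); zoom("f_t",310,450,220,320,5,"top"); print(ctrl.current_t())
E
```

```text
167 t33.37 w40.2 [ 1.1  0.4 -3.4] [ 0.1  -0.11  0.01]
176 t33.95 w40.0 [ 0.9  1.  -1.7] [ 0.14 -0.1  -0.01]
False [-0.13266215  1.00447985 -2.79829621]
[ 0.47864705 -0.13897845  0.20822514]
39.5583
```

View pics/f_t.png

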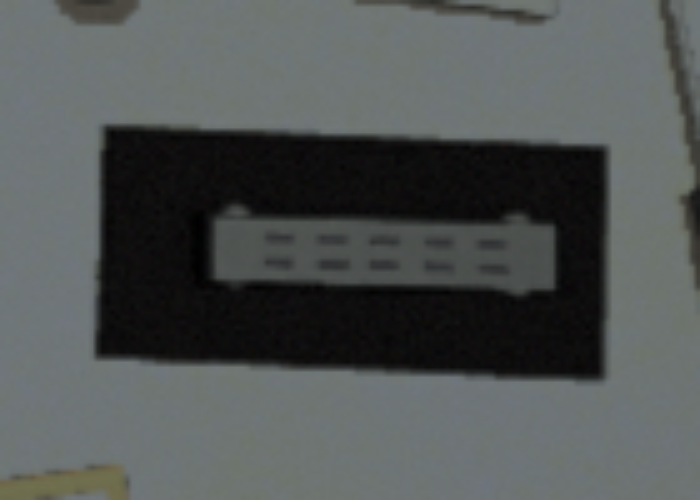

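View pics/f_scene.png

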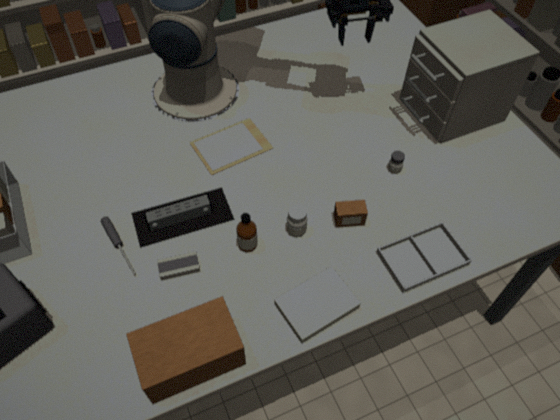

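View pics/f_top.png

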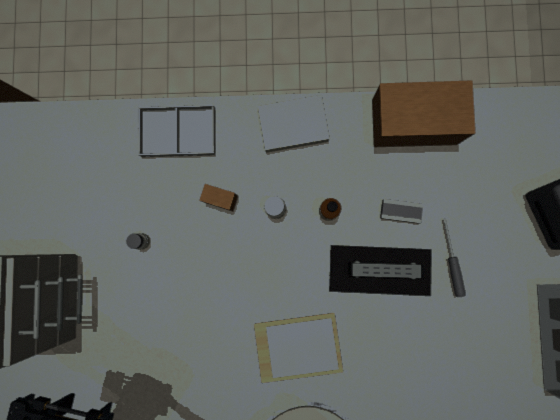

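In the top view the post lies flat on the mat, with bolt heads at about (357,262) and (413,264), and every bystander is unmoved. I'll measure the end positions in the mat frame.

```bash
python3 - <<'E'
from h import *
A=[pt("top",310+(x+.5)/5-.5,220+(y+.5)/5-.5,.025) for x,y in((236,212),(517,218),(236,285),(517,294))]
a=(A[0]+A[2])/2;b=(A[1]+A[3])/2
print(a,b,np.linalg.norm(a-b)); mid=(a+b)/2; d=(a-b)/np.linalg.norm(a-b)
mc=np.array([.472,-.197,.0]); u,e=frame(.066)
for s in(1,-1):
    q=mid+s*.09*d-mc; print("end: x",round(q@e,4)," y",round(q@u,4))
print(ctrl.current_t(),ctrl.current_dq())
E
```

```text
[ 0.47445561 -0.13506008  0.025     ] [ 0.46825606 -0.2756282   0.025     ] 0.140704759962838
end: x -0.0021  y 0.0816
end: x 0.0019  y -0.0983
39.5583 [ 0.21532946 -0.03624015  0.0429511  -0.12204644 -0.0744814   0.03194007]
```

Both ends are well inside the limits: x is within 2 mm against 45, and lengthwise they are at +82 and -98 mm against 130. Handing in.

```bash
python3 - <<'E'
from h import *
ctrl.sleep(.5); print(ctrl.sign_off())
E
```

```text
the job is handed in; nothing more can be done
None
```

The post now lies flat on the mat after two end-over-end steps, and I handed the job in at about 40 s of the 64 s allowed. `sign_off` gives no verdict, so what follows rests on my own checks.

- **How it was moved:** I pinched the post by its far cross bolt each time and moved it in slow arcs with one end always down. I paused with it upright, laid it down gently, let go, and repeated from the other end.
- **Upright checks:** In both steps the lower bolt sat sideways where I predicted, within about 1° of vertical.
- **Vertical image offset:** The scene camera's vertical positions disagreed with my predictions by a steady 2 px or so from the first picture. I took this as calibration error.
- **Final position:** In the mat's frame the two ends measure x ≈ -2 and +2 mm (limit 45 mm), and y ≈ +82 and -98 mm (limit 130 mm).
- **Surroundings:** By eye in the before and after top views, none of the bystanders moved, and the arm is clear of everything.
- **Forces:** The largest tool force I read was about 18 N, during the second lowering. I read forces only at the stops between moves.

No check failed.

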